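# Switch the capsule dispenser over to the other tray

## Robot

A 6-joint arm with a two-finger parallel gripper is mounted at the origin on the work surface. World frame = base frame: x ahead of the robot, y to its left, z up, the work surface at z = 0. Lengths are in mm, angles in rad, forces in N, time in s.
With the tool pointing down it reaches from about 250 to 800 mm from the base axis. Payload 8.5 kg.
Tool frame: the origin (TCP) lies midway between the tips of the shut fingers; the grasp point (between the pads) lies r.grip_point_offset behind it (r.grip_point_offset is the distance from the TCP to the grasp point, in mm); x points along the fingers, y is the direction in which the jaws open and shut, and the axes are right-handed (so a half turn about x gives the same grasp; the last joint's range is limited). The gripper opens to 85 mm and grips with 20 to 120 N. Pads are 22 mm wide; open, the fingers measure 114 mm over their backs; the gripper's body (76 mm by 85 mm) begins 54 mm behind the grasp point. The pads swing forward as they close: fully open they stand 13 mm farther back than shut.
Start: joints at [-1.266, 0.238, -0.013, 1.319, 0, 1.571], TCP at [157.539, -500.76, 231.276] pointing down, gripper open.
Joint ranges: [-2.66, 2.66], [-1.03, 1.9], [-1.14, 1.46], [-1.82, 2.27], [-1.45, 1.34], [-3.14, 3.14]. Speed limits (rad/s): [2.22, 2.22, 2.79, 3.14, 3.14, 3.14].

## Interface

Orientations are given as a unit quaternion [w, x, y, z].
In Python, from rig import status, eyes, r gives the robot as it stands.
- The arm moves only by the tool step_arm, never from a script. Its argument "moves" is a list that holds one entry, the list of rows, each a list of 7 numbers: the shift along the tool's x, y, z in mm, then the turn, a rotation vector about the tool's x, y, z in degrees, then the opening in per cent of the stroke, from 0 (shut) to 100 (fully open). A call has 1 to 12 rows; each row is the pose to reach, as a shift and turn from the pose commanded when the call began, along the tool's axes at that moment; what a row does not reach only later rows make up. A row lasts 1/10 s, in which the tool goes at most 50 mm and 8.59 degrees, less where a joint would pass 70% of its speed; a pose out of reach is approached as far as the arm can. A call with a gripper value outside its range is refused whole. The fingers move at their own pace and stop on an object; the grip force is fixed at half the most. Time passes only in rows, so rows that repeat a pose let the fingers close. It gives the time, the measured TCP pose, the force and the opening at its end, in the units of the state.
- status.get_state(): the state, without advancing time (a new reading comes with each control period).
- eyes.capture(name): name is "scene" or "side" or "wrist"; returns a dict with "pixels" (480x640x3 uint8, blue, green, red), "camera_matrix" (3x3 intrinsics, pixels), "R" (3x3) and "t" (3): a world point X has camera coordinates R X + t. Camera axes: x right, y down, z forward; pixel columns grow to the right and rows downward; lengths in mm; the calibration is good to about 2 mm. The wrist camera is an equidistant fisheye: a pixel r from the principal point sees the ray r / f radians off the axis. A picture is of the moment at which its call begins. There is no depth.
- r.finish_job(): hands the job in, once; it reports no verdict.
Trained networks look in the newest picture that a camera, given by its name, has taken for a name from the list of things; names that differ only in an ending like _2 or _b are one class to them, and where a whole thing is asked for, a point or a joint stands for the part that bears it (a point fixed in the world has none). Each returns a list of dicts, best first, with "p" (0 to 1); they miss things now and then, are a little off and sometimes report something else, mostly with a low value. They report only what shows in the picture. A call takes as long as a camera call.
- eyes.masks_of(camera, query): "region" (480x640 bool, what is visible of it).
- eyes.spot_point(camera, query): "location" ([x, y, z] in mm, in world coordinates, good to about 4 mm: a listed point, or the origin of a listed thing).
The state is a dict: "time_s": time; "joints": joint angles; "dq": joint speeds; "joint_efforts": joint torques, N m; "tool_pos": TCP position; "orientation": TCP orientation; "ft_force": force on the tool from outside, world axes, zero at the start; "ft_torque": the same for the moment, N m; "finger_gap": opening from 0.0 (shut) to 1.0 (fully open).
Only numpy, scipy, OpenCV 4.12 (cv2) and the standard library are available. Lean on these libraries where they do the work, as an engineer would, in place of code of your own. Each camera call takes 0.05 s, during which the arm holds its last target.

## Task

The capsule dispenser on the lab bench is set to feed one student's tray; the other tray is to be filled next. First press down the raised end of its rocker gate on the orange pad with your fingertips until the gate has tipped right over to the other stop, then push the blue lug of the shutter slide fully open, so that all four capsules roll down the other chute and lie in its tray. Pick nothing up, do not touch the capsules, and leave the trays and everything else on the bench where they stand.

Things in the scene. Friction and masses are not known exactly. Their poses are not given: they have to be found in the camera images.
- dispenser: fixed two-way gravity dispenser for filling capsules, dark base plate 110 x 600 x 4 mm. Origin: under the plate's middle, on the bench. z up, +y along the plate to its left chute and tray, -x the operator's (robot's) side. In the middle a magazine (44 mm in x, 24 in y, 176 to 260 mm high; cap 58 x 34 mm) stands over the rocker gate. The shutter closes its mouth
- axle (a point): middle of the gate's axle (along the dispenser's x), 118 mm above the bench. The gate is a steel channel 200 mm long between clear fixed side windows (20 mm either side in x, 64 mm in y, 100 to 171 mm high); capsules from the magazine roll to its low end and down a fixed steel chute (94 to 166 mm either side of the axle, 90 down to 58 mm high) into the tray there (centre 222 mm to the side)
- gate (a joint): rocker gate, rad, -0.42 to 0.42 between its two stops. Positive: left (+y) end raised, right end low, so capsules feed right (-y). Negative: right end raised, capsules feed left. It is top-heavy and always tips to one stop or the other; pressing the raised pad past level (under 1 N) tips it over. It starts at either stop.
- pad_left (a point): centre of the top face of the orange press pad (46 mm in x, 40 mm in y, 5 mm thick) on the operator's side of the gate's left end; moves with the gate, 90 mm left of the axle (gate level) and 60 mm to the operator's side. About 178 mm above the bench and 72 mm beside the axle when raised, 104 and 92 mm when low; nothing stands over it
- pad_right (a point): the same on the gate's right end
- shutter (a joint): shutter slide under the magazine's mouth, m: 0 shut, 0.026 fully open; opens towards the dispenser's +y (left), needs about 1.5 N and stays where it is left. The capsules begin to drop when it is about half open; the mouth is quite clear from 0.020
- lug (a point): centre of the blue upright push lug of the shutter slide (32 mm in x, 5 mm in y, 32 mm high, its foot 175 mm and its top 207 mm above the bench). It stands 100 mm to the operator's side of the magazine, on an arm 14 mm wide at 172 to 175 mm height; push it on its right-hand (-y) face
- tray_blue: loose blue open tray 90 x 125 x 45 mm, wall 3 mm, standing on the base plate under one of the two chutes (either side); origin under its centre
- tray_grey: the same in grey, under the other chute
- capsule1: white filling capsule with a green band, cylinder 16 mm in diameter, 36 mm long, lying along the dispenser's x, origin at its centre; number 1 from the bottom in the stack of four in the magazine
- capsule2: white filling capsule with a green band, cylinder 16 mm in diameter, 36 mm long, lying along the dispenser's x, origin at its centre; number 2 from the bottom in the stack of four in the magazine
- capsule3: white filling capsule with a green band, cylinder 16 mm in diameter, 36 mm long, lying along the dispenser's x, origin at its centre; number 3 from the bottom in the stack of four in the magazine
- capsule4: white filling capsule with a green band, cylinder 16 mm in diameter, 36 mm long, lying along the dispenser's x, origin at its centre; number 4 from the bottom in the stack of four in the magazine
- bur_block: white block, 45 x 75 x 28 mm, with rows of small drill burs standing in it, 45 mm high in all; loose bystander, origin under its centre
- jar: white round jar with green lid, 56 mm wide, 65 mm high; loose bystander, origin under its centre
- jaw_model: terracotta-coloured model of a lower jaw with white teeth, about 86 x 64 x 34 mm; loose bystander, origin under its middle
- cup: white plastic cup, 68 mm wide, 85 mm high; loose bystander, origin under its centre
- curing_light: white curing-light wand standing upright in a round grey charger 80 mm wide, 191 mm high; loose bystander, origin under its centre
- bottle: purple drinking bottle with black cap, 60 mm wide, 150 mm high; loose bystander, origin under its centre

How it is judged:
By the outcome, as a careful person would: the job done as asked, in the order asked, and still so for the second after the job is handed in, with the robot touching nothing.
It also fails if it takes over 38 s, if anything falls off the work surface, if the arm or the gripper's body presses on something with over 40 N, if the wrist force passes 120 N, or if a joint passes its speed limit or range.

## Working session

There is one attempt and no reset: what is moved stays moved. The work goes in short steps, Python scripts to look and compute and a tool call to move; the robot and the scene stay as the last step left them, time stands still between calls to the robot, and variables do not carry over. Pictures are saved under pics/ and viewed, and the job is handed in when it is done.

Besides the shell and the picture viewer there is one more tool, called after "Emit:" as name(argument=value, ...), one argument or row to a line, values as JSON. step_arm: Moves the arm, as the interface text tells. Its arguments: {"type":"object","properties":{"moves":{"type":"array"}},"required":["moves"]}

```bash
mkdir -p pics; python3 - <<'E'
from rig import status, eyes, r
import cv2
s=status.get_state();print(s['time_s'],s['tool_pos'],s['orientation'],s['finger_gap'],r.grip_point_offset)
for c in ['scene','side']:
    d=eyes.capture(c);cv2.imwrite(f'pics/{c}0.png',d['pixels'])
    for q in ['axle','pad_left','pad_right','lug','tray_blue','tray_grey','dispenser','curing_light','bottle','cup']:
        try:print(c,q,[(round(o['p'],2),[round(float(v)) for v in o['location']]) for o in eyes.spot_point(c,q)[:2]])
        except Exception as e:print(q,e)
print(status.get_state()['time_s'])
E
```

```text
0.0 [ 157.43815279 -500.3939039   230.66074577] [-0.10684019 -0.69883042 -0.10785104  0.69899168] 0.9999259249621469 18.700000000000003
scene axle [(0.95, [576, 16, 120])]
scene pad_left [(0.96, [501, 68, 176])]
scene pad_right [(0.68, [665, 112, -1]), (0.66, [544, -88, 103])]
scene lug [(0.54, [484, -7, 191]), (0.51, [478, -236, 3])]
scene tray_blue [(0.78, [523, 223, 5])]
scene tray_grey [(0.75, [631, -199, 6]), (0.36, [635, 276, 1])]
scene dispenser [(0.73, [573, 15, -6])]
scene curing_light [(0.8, [760, -158, 0])]
scene bottle [(0.84, [720, -44, 2])]
scene cup [(0.59, [632, 278, 2])]
side axle [(0.82, [576, 14, 118])]
side pad_left [(0.82, [498, 72, 175]), (0.64, [639, -196, 4])]
side pad_right [(0.87, [543, -90, 103]), (0.53, [760, -161, 0])]
side lug [(0.85, [478, -13, 193])]
side tray_blue [(0.63, [521, 228, 3]), (0.47, [354, 188, 3])]
side tray_grey [(0.51, [636, -200, 0])]
side dispenser [(0.87, [575, 12, -1]), (0.47, [579, 11, 118])]
side curing_light [(0.68, [760, -162, 0]), (0.2, [501, 69, 178])]
side bottle [(0.56, [718, -41, -4])]
side cup [(0.72, [638, 283, 1]), (0.72, [500, 71, 173])]
1.1
```

View pics/scene0.png

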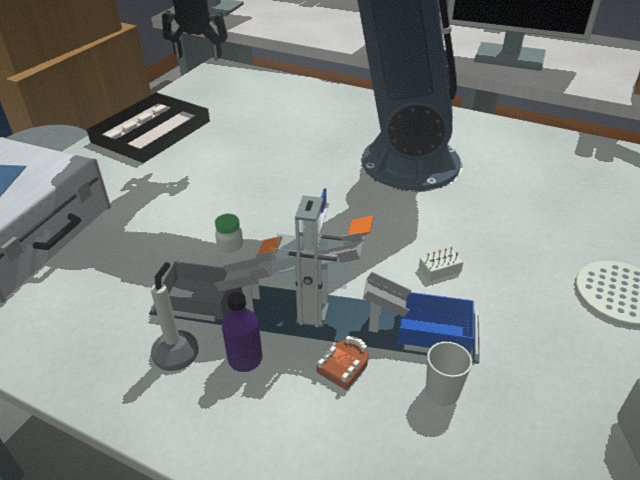

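View pics/side0.png

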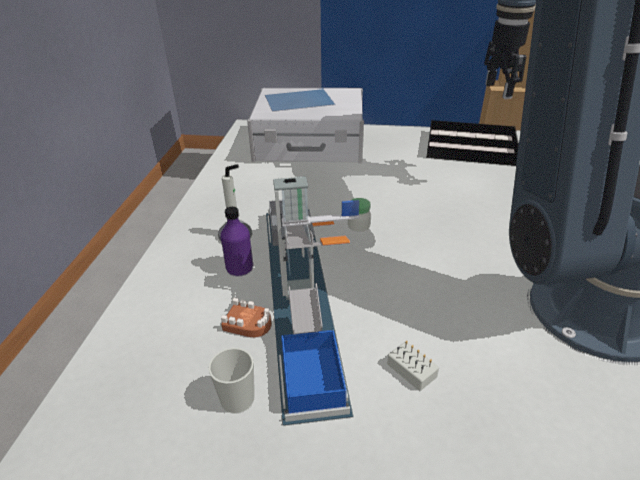

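```bash
cat > h.py <<'E'
import numpy as np
from scipy.spatial.transform import Rotation as R
from scipy.optimize import least_squares
P=[([0,0],[576,16]),([0,0],[576,14]),([-60,72],[501,68]),([-60,72],[498,72]),([-60,-92],[544,-88]),([-60,-92],[543,-90]),([-100,0],[484,-7]),([-100,0],[478,-13]),([0,222],[523,223]),([0,222],[521,228]),([0,-222],[631,-199]),([0,-222],[636,-200]),([0,0],[573,15]),([0,0],[575,12])]
a=np.array([p[0] for p in P],float);b=np.array([p[1] for p in P],float)
def T(p,q):
    c,s=np.cos(p[2]),np.sin(p[2]);return np.asarray(q)@np.array([[c,s],[-s,c]])+p[:2]
fit=least_squares(lambda p:(T(p,a)-b).ravel(),[575,14,.25],loss='soft_l1',f_scale=4)
D=fit.x
def W(x,y,z): return np.array([*T(D,[x,y]),z])
def tool():
    from rig import status
    s=status.get_state();q=s['orientation'];return s,R.from_quat([q[1],q[2],q[3],q[0]])
def goal(x,y,z,jaw='x'):
    "tool shift (mm) and rotvec (deg) to dispenser-frame point, tool down, jaw along dispenser axis"
    s,Rt=tool();M=Rt.as_matrix();yaw=D[2]
    best=None
    for k in range(2):
        ang=yaw+(0 if jaw=='x' else np.pi/2)+k*np.pi
        ty=np.array([np.cos(ang),np.sin(ang),0]);tx=np.array([0,0,-1.]);Rg=R.from_matrix(np.c_[tx,ty,np.cross(tx,ty)])
        v=(Rt.inv()*Rg).as_rotvec(degrees=True)
        if best is None or np.linalg.norm(v)<np.linalg.norm(best):best=v
    w=W(x,y,z)
    print('world',w.round(1),'shift',(M.T@(w-s['tool_pos'])).round(1),'rot',best.round(1))
def here():
    s,Rt=tool();p=s['tool_pos'];c,sn=np.cos(D[2]),np.sin(D[2]);d=p[:2]-D[:2]
    print('t',round(s['time_s'],2),'disp',round(c*d[0]+sn*d[1],1),round(-sn*d[0]+c*d[1],1),round(p[2],1),'F',np.round(s['ft_force'],1),'gap',round(s['finger_gap'],2),'j',np.round(s['joints'],2))
E
python3 - <<'E'
from h import *
print(D,np.degrees(D[2]),(T(D,a)-b).round(0).tolist())
here();print(tool()[1].as_matrix().round(2))
for j in 'xy': goal(-60,82,240,j)
E
```

```text
[5.76709414e+02 1.44888457e+01 2.56504701e-01] 14.69663676494167 [[1.0, -2.0], [1.0, 0.0], [-1.0, 1.0], [2.0, -3.0], [-2.0, -2.0], [-1.0, 0.0], [-4.0, -4.0], [2.0, 2.0], [-3.0, 6.0], [-1.0, 1.0], [2.0, -1.0], [-3.0, -0.0], [4.0, -1.0], [2.0, 2.0]]
t 1.1 disp -536.2 -392.1 231.3 F [ 0.1 -0.3  0.7] gap 1.0 j [-1.27  0.24 -0.01  1.32 -0.    1.57]
[[-0.    0.3  -0.95]
 [ 0.   -0.95 -0.3 ]
 [-1.   -0.    0.  ]]
world [497.9  78.6 240. ] shift [  -8.7 -450.6 -498.5] rot [-87.2  -0.    0. ]
world [497.9  78.6 240. ] shift [  -8.7 -450.6 -498.5] rot [2.8 0.  0. ]
```

Emit:
step_arm(
  moves=[
    [[-25,0,0,0,0,0,0],[-50,-30,-33,0,0,0,0],[-50,-60,-66,0,0,0,0],[-50,-90,-100,0,0,0,0],[-50,-120,-133,0,0,0,0],[-50,-150,-166,0,0,0,0],[-50,-180,-200,0,0,0,0],[-50,-210,-233,0,0,0,0],[-50,-240,-266,1,0,0,0],[-50,-270,-300,2,0,0,0],[-50,-300,-333,2.8,0,0,0],[-50,-300,-333,2.8,0,0,0]],
  ],
)

```text
time_s: 2.3
tool_pos: [387.2, -110.7, 281.3]
orientation: [0.092, 0.701, 0.093, -0.701]
ft_force: [-0.2, 0.0, 0.5]
finger_gap: -0.002
```

```bash
python3 - <<'E'
from h import *
here();goal(-60,82,230,'y')
E
```

```text
t 2.3 disp -215.1 -73.0 281.3 F [-0.2  0.   0.5] gap -0.0 j [-0.28  0.01 -0.15  1.4   0.    2.6 ]
world [497.9  78.6 230. ] shift [  51.6 -154.2 -155.9] rot [ 0.3 -0.1  0. ]
```

Emit:
step_arm(
  moves=[
    [[0,-30,-31,0,0,0,0],[0,-60,-62,0,0,0,0],[0,-90,-93,0,0,0,0],[0,-120,-124,0,0,0,0],[15,-154,-156,0,0,0,0],[35,-154,-156,0,0,0,0],[52,-154,-156,0,0,0,0],[52,-154,-156,0,0,0,0]],
  ],
)

```text
time_s: 3.1
tool_pos: [495.9, 73.5, 227.2]
orientation: [-0.09, -0.7, -0.09, 0.703]
ft_force: [-0.5, -0.1, -0.1]
finger_gap: -0.002
```

```bash
python3 - <<'E'
from h import *
from rig import eyes
import cv2
here();goal(-60,82,118,'y')
ims=[]
for c in ['wrist','scene','side']:
    d=eyes.capture(c);cv2.imwrite(f'pics/{c}1.png',d['pixels'])
    for q in ['pad_left','lug']:print(c,q,[(round(o['p'],2),np.round(o['location'])) for o in eyes.spot_point(c,q)[:2]])
print(W(-60,72,178),W(-100,0,191))
E
```

```text
t 3.1 disp -63.1 77.6 227.2 F [-0.5 -0.1 -0.1] gap -0.0 j [ 0.15  0.2  -0.07  1.3  -0.    3.03]
world [497.9  78.6 118. ] shift [109.2  -4.4  -3.6] rot [-0.   0.2  0. ]
wrist pad_left [(0.65, array([503.,  70., 175.]))]
wrist lug [(0.86, array([476., -10., 194.]))]
scene pad_left [(0.72, array([502.,  68., 180.]))]
scene lug [(0.78, array([478.,  -7., 190.])), (0.62, array([ 474., -237.,    1.]))]
side pad_left [(0.64, array([498.,  69., 175.]))]
side lug [(0.62, array([480., -11., 193.]))]
[500.40597128  68.91112633 178.        ] [479.98114937 -10.88127087 191.        ]
```

View pics/wrist1.png

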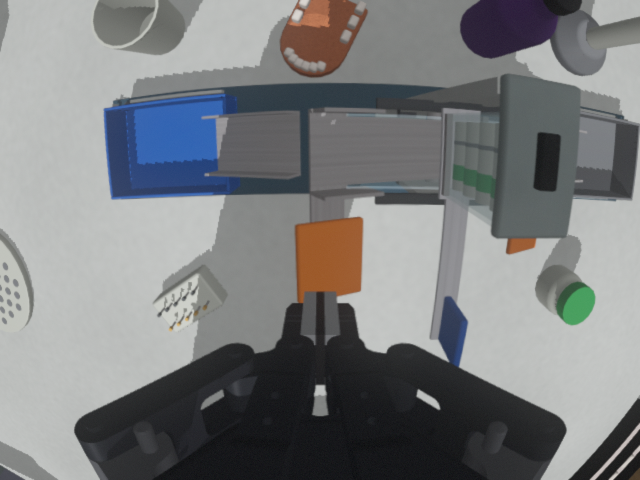

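View pics/side1.png

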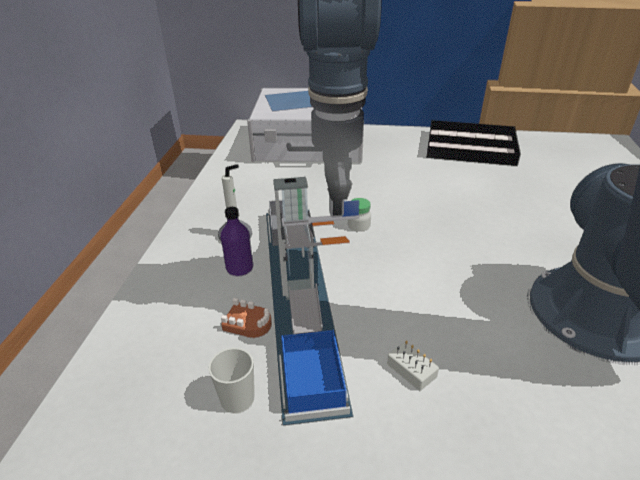

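```bash
python3 - <<'E'
from h import *
from rig import eyes
import cv2
s,Rt=tool();p=s['tool_pos'];print(p)
for c in ['side','scene']:
    d=eyes.capture(c);im=d['pixels'].copy()
    for X,col in [(p,(0,0,255)),(W(-60,72,178),(0,255,0)),(W(-100,0,191),(0,255,255))]:
        v=d['R']@np.array(X)+d['t'];u=d['camera_matrix']@v;u=u[:2]/u[2];print(c,u.round());cv2.circle(im,tuple(int(k) for k in u),3,col,-1)
    cv2.imwrite(f'pics/{c}1b.png',cv2.resize(im[120:320,200:440],None,fx=3,fy=3))
E
```

```text
[497.34290982  73.64429316 229.93158686]
side [336. 215.]
side [334. 239.]
side [350. 208.]
scene [365. 199.]
scene [361. 224.]
scene [324. 199.]
```

View pics/side1b.png

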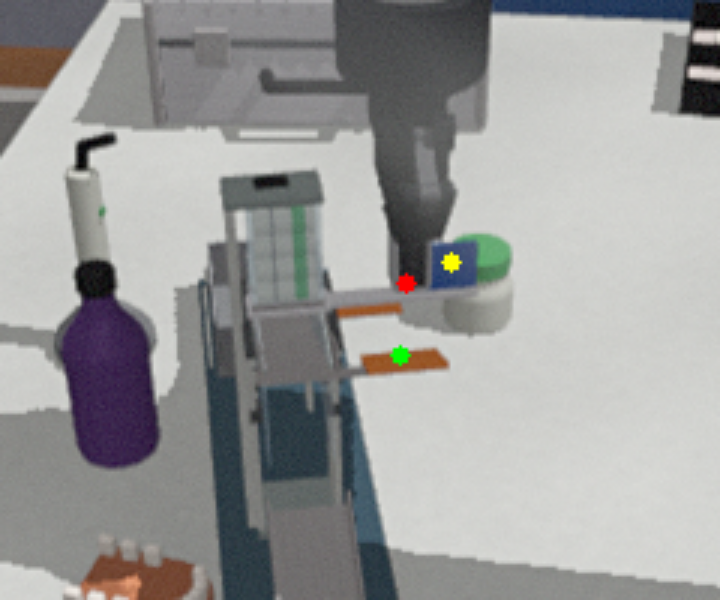

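View pics/scene1b.png

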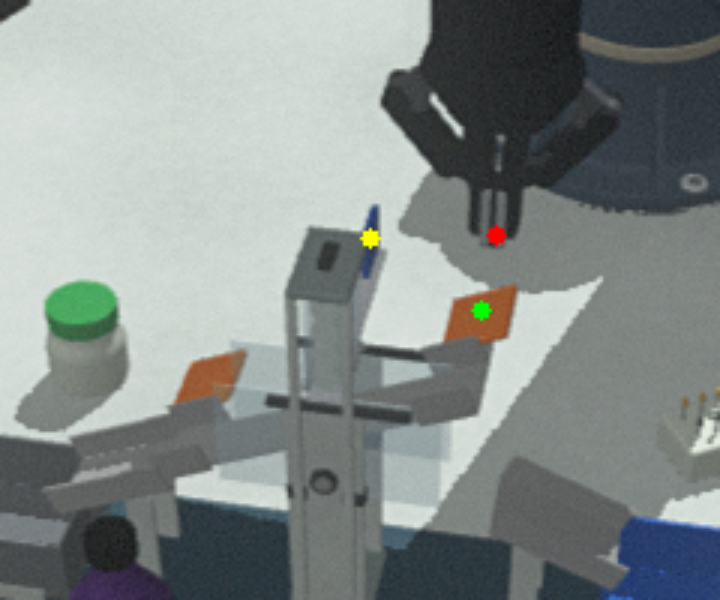

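Emit:
step_arm(
  moves=[
    [[0,0,0,-8,0,0,0],[0,0,0,-16,0,0,0],[0,0,0,-24,0,0,0],[0,0,0,-32,0,0,0],[0,0,0,-40,0,0,0],[0,0,0,-48,0,0,0],[0,0,0,-56,0,0,0],[0,0,0,-64,0,0,0],[0,0,0,-72,0,0,0],[0,0,0,-80,0,0,0],[0,0,0,-87,0,0,0],[0,0,0,-90,0,0,0]],
  ],
)

```text
time_s: 4.85
tool_pos: [497.1, 73.8, 229.4]
orientation: [0.561, 0.431, 0.561, -0.431]
ft_force: [-1.0, 0.4, 0.7]
finger_gap: 0.0
```

```bash
python3 - <<'E'
from h import *
from rig import eyes
import cv2
here();goal(-62,82,118,'x')
d=eyes.capture('scene');cv2.imwrite('pics/scene2.png',cv2.resize(d['pixels'][60:320,200:500],None,fx=2.3,fy=2.3))
E
```

```text
t 4.85 disp -61.9 77.6 229.4 F [-1.   0.4  0.7] gap 0.0 j [ 0.15  0.2  -0.07  1.3   0.    1.46]
world [495.9  78.1 118. ] shift [ 1.114e+02 -1.000e-01 -4.400e+00] rot [ 0.2 -0.  -0. ]
```

View pics/scene2.png

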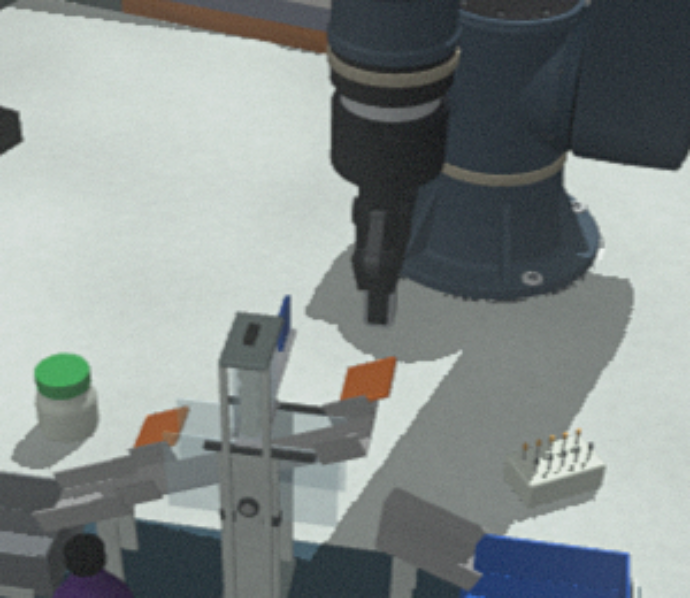

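Emit:
step_arm(
  moves=[
    [[15,0,-4,0,0,0,0],[30,0,-5,0,0,0,0],[40,0,-5,0,0,0,0],[48,0,-5,0,0,0,0],[54,0,-5,0,0,0,0],[60,0,-5,0,0,0,0],[66,0,-5,0,0,0,0],[72,0,-5,0,0,0,0],[78,0,-5,0,0,0,0],[84,0,-5,0,0,0,0],[90,0,-5,0,0,0,0],[96,0,-5,0,0,0,0]],
  ],
)

```text
time_s: 6.1
tool_pos: [495.8, 78.6, 132.8]
orientation: [0.56, 0.432, 0.56, -0.432]
ft_force: [0.2, -0.3, 0.9]
finger_gap: -0.004
```

```bash
python3 - <<'E'
from h import *
from rig import eyes
import cv2
here()
d=eyes.capture('scene');cv2.imwrite('pics/scene3.png',cv2.resize(d['pixels'][60:320,200:500],None,fx=2.3,fy=2.3))
E
```

```text
t 6.1 disp -62.0 82.6 132.8 F [ 0.2 -0.3  0.9] gap -0.0 j [ 0.16  0.25 -0.25  1.06  0.    1.47]
```

View pics/scene3.png

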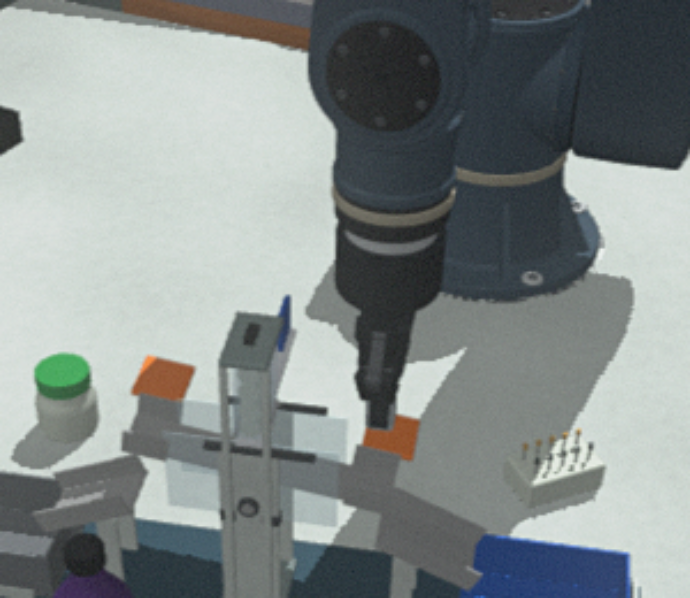

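Emit:
step_arm(
  moves=[
    [[5,0,0,0,0,0,0],[9,0,0,0,0,0,0],[12,0,0,0,0,0,0],[12,0,0,0,0,0,0]],
  ],
)

```text
time_s: 6.55
tool_pos: [495.6, 78.6, 120.9]
orientation: [0.56, 0.432, 0.56, -0.432]
ft_force: [-0.2, -1.2, -0.7]
finger_gap: -0.003
```

```bash
python3 - <<'E'
from h import *
here()
E
```

```text
t 6.55 disp -62.2 82.6 120.9 F [-0.2 -1.2 -0.7] gap -0.0 j [ 0.16  0.26 -0.27  1.03  0.    1.47]
```

Emit:
step_arm(
  moves=[
    [[-30,0,0,0,0,0,0],[-70,0,0,0,0,0,0],[-110,0,0,0,0,0,0],[-135,0,0,8,0,0,0],[-135,0,0,16,0,0,0],[-135,0,0,24,0,0,0],[-135,0,0,32,0,0,0],[-135,0,0,40,0,0,0],[-135,0,0,48,0,0,0],[-135,0,0,56,0,0,0],[-135,0,0,64,0,0,0],[-135,0,0,72,0,0,0]],
  ],
)

```text
time_s: 7.75
tool_pos: [495.9, 78.6, 256.5]
orientation: [0.197, 0.679, 0.197, -0.679]
ft_force: [-0.6, -0.3, 0.3]
finger_gap: 0.002
```

```bash
python3 - <<'E'
from h import *
here();goal(-103,-38,255,'y')
E
```

```text
t 7.75 disp -61.9 82.6 256.5 F [-0.6 -0.3  0.3] gap 0.0 j [ 0.16  0.19 -0.01  1.37  0.    2.73]
world [486.7 -48.4 255. ] shift [  1.5 102.4  75.7] rot [17.6 -0.  -0. ]
```

Emit:
step_arm(
  moves=[
    [[0,10,30,4,0,0,0],[0,30,50,8,0,0,0],[0,60,60,12,0,0,0],[0,85,70,16,0,0,0],[0,102,76,17.6,0,0,0],[0,102,76,17.6,0,0,0]],
  ],
)

```text
time_s: 8.35
tool_pos: [487.3, -50.0, 256.4]
orientation: [0.092, 0.701, 0.091, -0.701]
ft_force: [0.2, 0.6, -0.4]
finger_gap: -0.003
```

```bash
python3 - <<'E'
from h import *
from rig import eyes
import cv2
for c in ['wrist','scene']:
    d=eyes.capture(c);cv2.imwrite(f'pics/{c}4.png',d['pixels'])
    for q in ['lug']:print(c,q,[(round(o['p'],2),np.round(o['location'])) for o in eyes.spot_point(c,q)[:2]])
d=eyes.capture('side');print(W(-100,0,191),[(round(o['p'],2),np.round(o['location'])) for o in eyes.spot_point('side','lug')[:2]])
here();goal(-103,-38,183,'y')
E
```

```text
wrist lug [(0.9, array([479.,  -8., 190.]))]
scene lug [(0.75, array([481.,  -8., 188.]))]
[479.98114937 -10.88127087 191.        ] [(0.9, array([481., -10., 193.]))]
t 8.65 disp -102.7 -37.1 256.4 F [-1.1 -0.2  0.6] gap 0.0 j [-0.1   0.17 -0.04  1.36  0.    2.78]
world [486.7 -48.4 183. ] shift [73.4  0.9  0.3] rot [ 0.4 -0.   0. ]
```

View pics/wrist4.png

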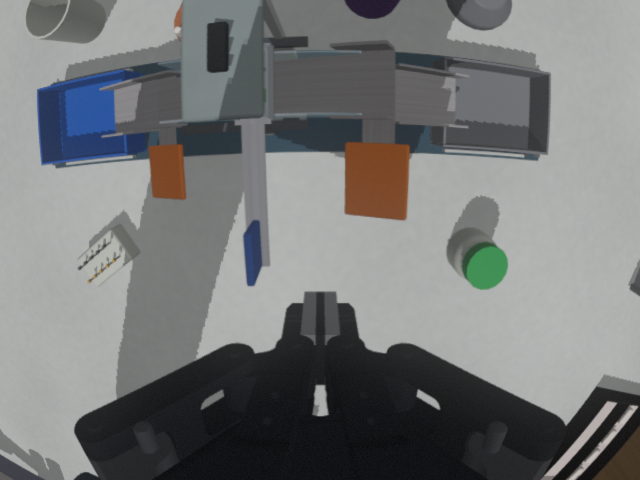

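View pics/scene4.png

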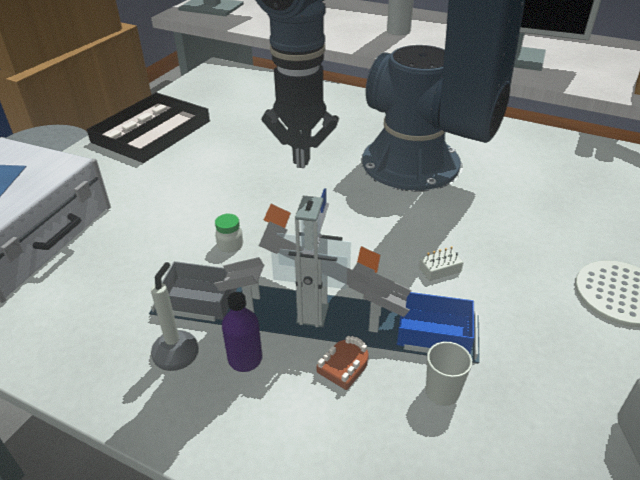

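Emit:
step_arm(
  moves=[
    [[15,0,0,0,0,0,0],[30,0,0,0,0,0,0],[45,0,0,0,0,0,0],[60,0,0,0,0,0,0],[72,0,0,0,0,0,0],[72,0,0,0,0,0,0],[72,-5,0,0,0,0,0],[72,-10,0,0,0,0,0]],
  ],
)

```text
time_s: 9.45
tool_pos: [484.6, -38.2, 185.0]
orientation: [0.093, 0.701, 0.093, -0.701]
ft_force: [0.4, -0.9, 0.1]
finger_gap: -0.002
```

```bash
python3 - <<'E'
from h import *
from rig import eyes
import cv2
here()
d=eyes.capture('side');cv2.imwrite('pics/side5.png',cv2.resize(d['pixels'][120:320,200:440],None,fx=3,fy=3))
E
```

```text
t 9.45 disp -102.5 -27.6 185.0 F [ 0.4 -0.9  0.1] gap -0.0 j [-0.08  0.19 -0.19  1.18  0.    2.8 ]
```

View pics/side5.png

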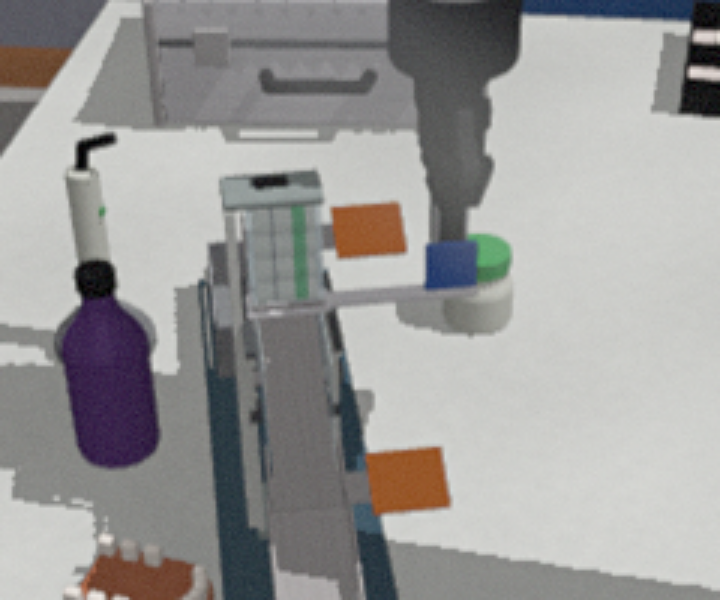

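Emit:
step_arm(
  moves=[
    [[0,-4,0,0,0,0,0],[0,-8,0,0,0,0,0],[0,-11,0,0,0,0,0],[0,-14,0,0,0,0,0],[0,-17,0,0,0,0,0],[0,-20,0,0,0,0,0],[0,-23,0,0,0,0,0],[0,-26,0,0,0,0,0],[0,-29,0,0,0,0,0],[0,-32,0,0,0,0,0],[0,-34,0,0,0,0,0]],
  ],
)

```text
time_s: 10.6
tool_pos: [475.4, -5.4, 184.3]
orientation: [0.093, 0.701, 0.093, -0.701]
ft_force: [0.4, -1.6, 0.7]
finger_gap: -0.001
```

```bash
python3 - <<'E'
from h import *
from rig import eyes
import cv2
here()
for c in ['side','scene']:
  d=eyes.capture(c);print([(round(o['p'],2),np.round(o['location'])) for o in eyes.spot_point(c,'lug')[:2]])
  cv2.imwrite(f'pics/{c}6.png',cv2.resize(d['pixels'][150:400,200:500],None,fx=2.4,fy=2.4))
print(W(-100,26,191));here()
E
```

```text
t 10.6 disp -103.0 6.4 184.3 F [ 0.4 -1.6  0.7] gap -0.0 j [-0.01  0.18 -0.22  1.18  0.    2.87]
[(0.75, array([474.,   8., 192.]))]
[(0.66, array([474.,  10., 189.]))]
[473.38491905  14.26807795 191.        ]
t 10.8 disp -103.2 6.3 184.2 F [-0.2  0.4  0. ] gap 0.0 j [-0.01  0.18 -0.22  1.18  0.    2.87]
```

View pics/scene6.png

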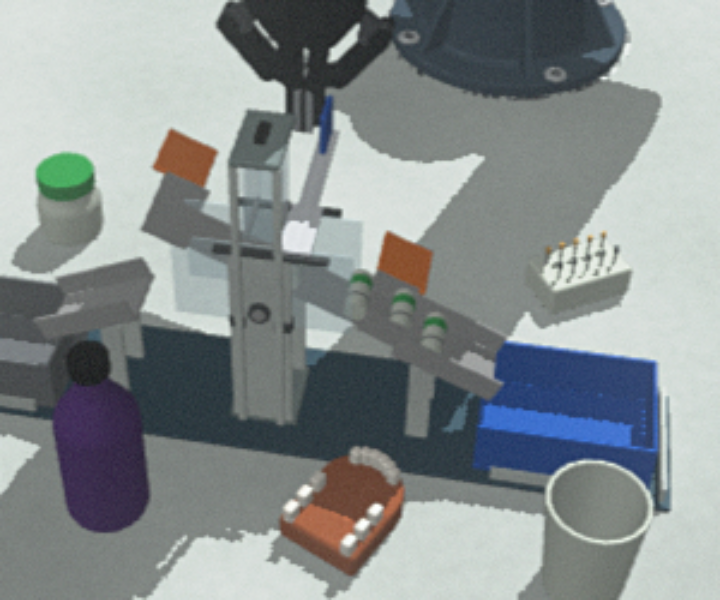

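View pics/side6.png

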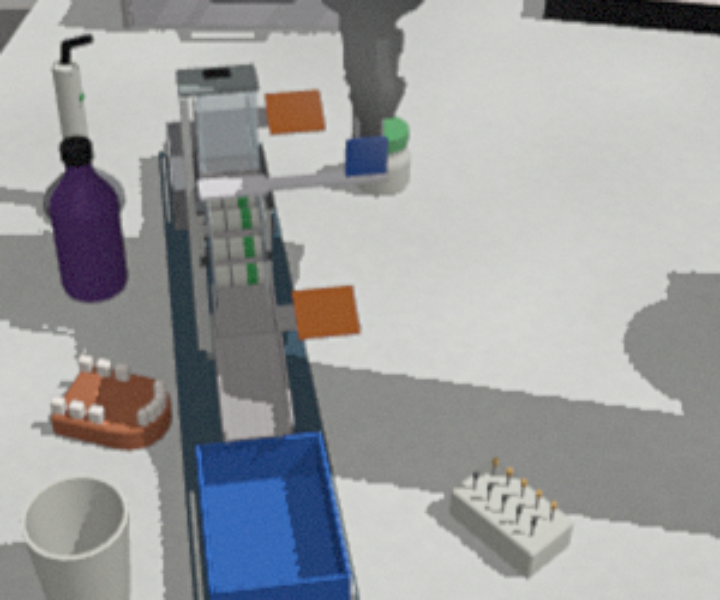

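Emit:
step_arm(
  moves=[
    [[0,-1,0,0,0,0,0],[0,-2,0,0,0,0,0],[0,-2.5,0,0,0,0,0],[0,-2.5,0,0,0,0,0]],
  ],
)

```text
time_s: 11.2
tool_pos: [474.7, -3.4, 184.2]
orientation: [-0.093, -0.701, -0.093, 0.701]
ft_force: [0.6, -2.2, -1.1]
finger_gap: 0.0
```

Emit:
step_arm(
  moves=[
    [[0,-1,0,0,0,0,0],[0,-2,0,0,0,0,0],[0,-2,0,0,0,0,0]],
  ],
)

```text
time_s: 11.5
tool_pos: [474.6, -3.0, 184.3]
orientation: [0.094, 0.701, 0.091, -0.701]
ft_force: [2.0, -11.0, -2.3]
finger_gap: 0.0
```

```bash
python3 - <<'E'
from h import *
from rig import eyes
import cv2
here()
for c in ['side','scene','wrist']:
  d=eyes.capture(c);print([(round(o['p'],2),np.round(o['location'])) for o in eyes.spot_point(c,'lug')[:2]])
  if c!='wrist': cv2.imwrite(f'pics/{c}7.png',cv2.resize(d['pixels'][150:400,200:500],None,fx=2.4,fy=2.4))
here()
E
```

```text
t 11.5 disp -103.2 9.0 184.3 F [  2.  -11.   -2.3] gap 0.0 j [-0.    0.17 -0.22  1.18 -0.    2.88]
[(0.89, array([474.,  14., 193.])), (0.34, array([524., 232.,  13.]))]
[(0.6, array([476.,  17., 188.]))]
[(0.86, array([471.,  15., 192.]))]
t 11.8 disp -103.2 9.0 184.3 F [  2.5 -10.8  -2. ] gap -0.0 j [-0.    0.17 -0.22  1.18 -0.    2.88]
```

View pics/scene7.png

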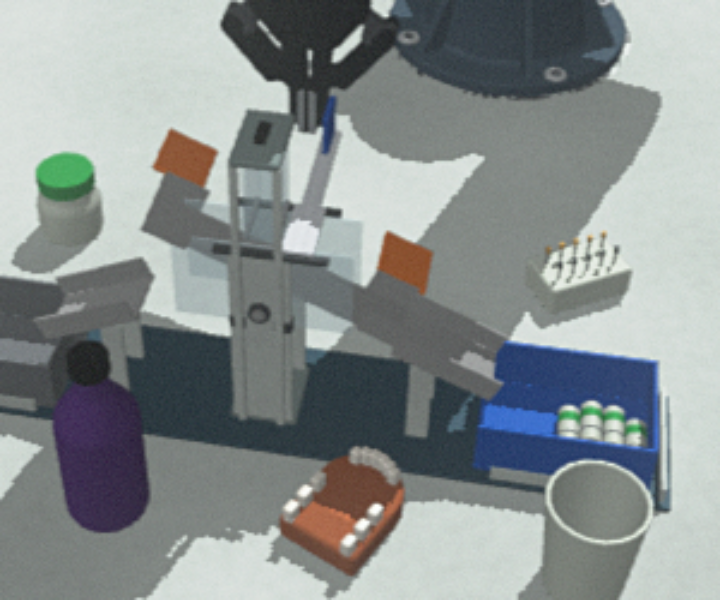

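View pics/side7.png

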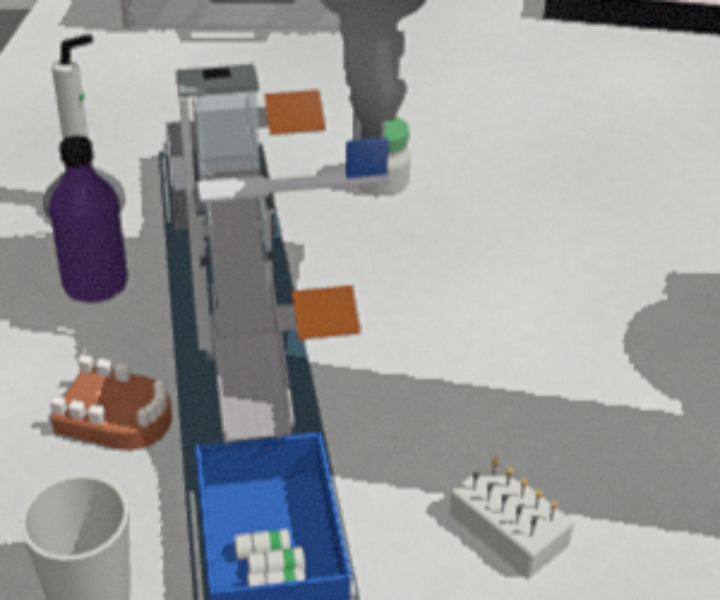

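Emit:
step_arm(
  moves=[
    [[0,5,0,0,0,0,0],[0,15,0,0,0,0,0],[0,25,0,0,0,0,0],[-15,25,0,0,0,0,0],[-40,25,0,0,0,0,0],[-70,25,0,0,0,0,0],[-90,25,20,0,0,0,0],[-90,25,45,0,0,0,0],[-90,25,60,0,0,0,0],[-90,25,60,0,0,0,0],[-90,25,60,0,0,0,0]],
  ],
)

```text
time_s: 12.9
tool_pos: [423.1, -41.4, 274.2]
orientation: [0.092, 0.701, 0.093, -0.701]
ft_force: [0.1, -0.6, 0.2]
finger_gap: -0.006
```

```bash
python3 - <<'E'
from h import *
from rig import eyes
import cv2
here()
for c in ['side','scene']:
  d=eyes.capture(c);print([(q,round(o['p'],2),np.round(o['location'])) for q in ('lug','pad_left','pad_right','tray_blue','tray_grey') for o in eyes.spot_point(c,q)[:1]])
  cv2.imwrite(f'pics/{c}8.png',d['pixels'][100:420,100:540])
here()
E
```

```text
t 12.9 disp -162.7 -15.1 274.2 F [ 0.1 -0.6  0.2] gap -0.01 j [-0.1   0.05 -0.13  1.39  0.    2.78]
[('lug', 0.85, array([471.,  13., 192.])), ('pad_left', 0.84, array([493.,  89., 103.])), ('pad_right', 0.9, array([540., -69., 175.])), ('tray_blue', 0.76, array([517., 230.,   5.])), ('tray_grey', 0.86, array([ 638., -196.,    5.]))]
[('lug', 0.64, array([478.,  13., 188.])), ('pad_left', 0.76, array([496.,  89., 102.])), ('pad_right', 0.7, array([540., -71., 174.])), ('tray_blue', 0.86, array([523., 223.,   6.])), ('tray_grey', 0.85, array([ 636., -199.,    6.]))]
t 13.5 disp -162.8 -14.7 274.3 F [ 0.2  0.  -0.6] gap 0.0 j [-0.1   0.05 -0.13  1.39  0.    2.78]
```

View pics/scene8.png

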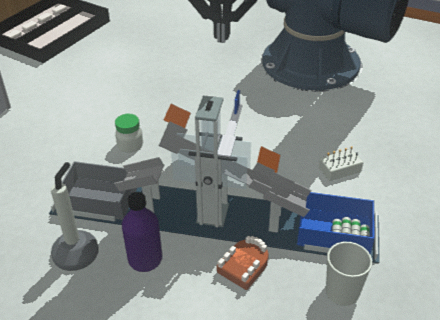

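View pics/side8.png

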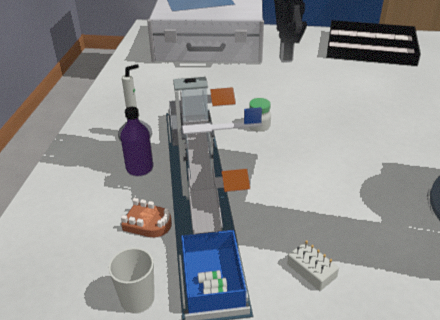

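```bash
python3 -c "
from rig import r
print(r.finish_job())"
```

```text
the job is handed in; nothing more can be done
None
```

The gate is tipped to feed left, the shutter is fully open, and all four capsules lie in the left-hand (blue) tray. I handed the job in at about 13.5 s; no verdict was reported.

- **Gate:** I pressed the raised left pad with the closed fingertips. The last pictures show the left pad low (about 103 mm) and the right pad raised (about 175 mm), so the gate is at its other stop.
- **Shutter:** I pushed the lug on its right-hand face until it met the end stop, with about 11 N at a travel of about 26 mm. The lug stayed there after I backed off.
- **Capsules and bench:** The scene picture shows all four capsules in the blue tray. One of them is hidden in the side view. By the detections both trays stayed where they were to within their few-mm accuracy, and nothing else looked disturbed in the pictures.
- **Robot:** At hand-in the arm was clear of everything, with the force reading near zero.

None of the final checks failed. The two cameras differed by up to about 7 mm on the lug and blue tray positions, slightly more than the detections' stated accuracy of about 4 mm.

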